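# Find and reject the soft rubber mount with a pin hardness tester

### The arm

A 6-joint arm with a two-finger parallel gripper is mounted at the origin on the work surface; the furniture and walls round the work are solid. World frame = base frame: x ahead of the robot, y to its left, z up, the work surface at z = 0. Lengths are in m, angles in rad, forces in N, time in s.
With the tool pointing down it reaches from about 0.4 to 0.825 m from the base axis. Payload 7 kg.
Tool frame: the origin (TCP) lies at the very end of the fingers, on their centre line; the grasp point (between the pads) lies 19 mm behind it; z points along the fingers, y is the line along which they close (so a half turn about z gives the same grasp; the last joint's range is limited). The gripper opens to 88 mm and grips with 3 to 60 N. Pads are 19 mm wide; open, the fingers measure 130 mm over their backs; the gripper's body (78 mm by 193 mm) begins 47 mm behind the grasp point.
Start: joints at [1.627, 0.359, 0.012, 0, -1.224, -0.288], TCP at [0.155, 0.657, 0.227] pointing down, gripper open.
Joint ranges: [-3.07, 3.07], [-1.43, 2.12], [-1.02, 1.25], [-3.03, 1.67], [-3.05, -0], [-3.03, 3.03]. Speed limits (rad/s): [2.39, 2.39, 3.01, 3.14, 3.14, 3.14].

### API

Orientations are given as [roll, pitch, yaw] about the fixed x, y, z axes, in that order (R = Rz(yaw) Ry(pitch) Rx(roll)).
In Python, from station import arm gives the robot as it stands. The module is installed in compiled form; this text tells all that it offers.
- The arm moves only by the shell command python3 -m crank 'ROWS' [FORCE]. ROWS is JSON, a list of rows, each an object of numbers: "dx", "dy", "dz": the shift along the world's x, y, z in m; "twist": the turn about the world's z in degrees; "grip": the opening, from -1 (shut) to 1 (fully open). A call has exactly 5 rows; each row is the pose to reach, as a shift and turn from the pose commanded when the call began; what a row does not reach only later rows make up. A row lasts 1/12 s, in which the tool goes at most 41.7 mm and 7.16 degrees, less where a joint would pass 70% of its speed; a pose out of reach is approached as far as the arm can. A call with a gripper value outside its range is refused whole. The fingers move at their own pace and stop on an object; FORCE is the grip in N (left out, the last holds). Time passes only in rows, so rows that repeat a pose let the fingers close, or fill a call up. It gives the time, the measured TCP pose, the force, the opening and the grip force at its end, in the units of the state.
- arm.get_state(): the state, without advancing time (a new reading comes with each control period).
- arm.grab_frame(name): name is "scene" or "side" or "wrist"; returns the picture (384x512x3 uint8, red, green, blue); there is no depth.
- arm.get_calibration(name): a dict with "fx", "fy", "cx", "cy" (pixels), "cam_to_world" (4x4, takes a point from camera to world coordinates); the wrist camera has in their place "tool_from_camera" (4x4, takes a point from camera to tool coordinates, whose origin is the TCP and whose axes are the flange's). Camera axes: x right, y down, z forward; pixel columns grow to the right and rows downward; lengths in m; the calibration is good to about 2 mm. A picture is of the moment at which its call begins: read the wrist's pose just before it. get_calibration takes no time and is no camera call.
- arm.job_done(): hands the job in; it is judged then, once.
The state is a dict: "t": time; "q": joint angles; "qd": joint speeds; "joint_efforts": joint torques, N m; "eef_pos": TCP position; "ee_rot": TCP orientation; "force": force on the tool from outside, world axes, zero at the start; "moment": the same for the moment, N m; "width": finger opening in m; "gripper_force": force on a finger pad.
Only numpy, scipy, OpenCV 4.12 (cv2) and the standard library are available. Lean on these libraries where they do the work, as an engineer would, in place of code of your own. Each camera call takes 0.05 s, during which the arm holds its last target. There are 200 camera calls.

### The job

One of the three rubber-cored mounts in the carrier strip has gone soft. Press the hardness tester's pin squarely into their rubber cores, each time until the tester's foot sits flat on the rim, and hold it there for about a second with roughly 10 N (never more than 25 N), to find the mount whose core the pin sinks into and so is pushed back least. Then stand the tester back upright on its round stand, put the soft mount upright in the square steel tray, and leave the two sound mounts in their pockets and the other things on the bench where they are.

Things in the scene. Friction and masses are not known exactly. Their poses are not given: they have to be found in the camera images.
- tester: loose 182 g hardness tester standing on the stand: steel foot disc 44 mm wide, 9 mm thick; grey barrel 30 mm wide (grip here) from 9 to 67 mm up; cap 24 mm wide to 73 mm; thin rod above. Origin: centre of the foot's flat underside, z up. A sprung pin 5.6 mm wide sticks out 10 mm below the foot
- pin (a joint): how far the pin is pushed back into the tester, m: 0 free, 0.010 level with the foot. Spring 1 N per mm. The rod above the cap (5 mm showing at 0) rises as far. Foot flat on a rim: about 8 mm (8 N on the pin) on a sound core, 3 mm (3 N) on the soft one; further force goes through the foot to the rim
- stand: fixed round steel stand 62 mm across, 22 mm high, with a 22 mm wide bore down to 5 mm above the bench that takes the pin; the tester's foot rests centred on its top. Origin: centre of its underside
- carrier: fixed aluminium strip 66 mm (x) by 216 mm (y), 14 mm thick, with three round pockets 45 mm wide and 6 mm deep, one at its centre and one 72 mm to each side of it along y. Origin: centre of its underside
- mount_1: loose 115 g isolation mount: aluminium cup 41 mm wide, 30 mm high, black rubber core 26 mm wide (grey spot at its middle) flush with its rigid rim; underside 8 mm over the bench in the strip. Origin: centre of underside, z up. All three look alike; which is soft is not told. A sound core sinks 0.2 mm per N, the soft one 2.5 mm per N
- mount_2: loose 115 g isolation mount: aluminium cup 41 mm wide, 30 mm high, black rubber core 26 mm wide (grey spot at its middle) flush with its rigid rim; underside 8 mm over the bench in the strip. Origin: centre of underside, z up. All three look alike; which is soft is not told. A sound core sinks 0.2 mm per N, the soft one 2.5 mm per N
- mount_3: loose 115 g isolation mount: aluminium cup 41 mm wide, 30 mm high, black rubber core 26 mm wide (grey spot at its middle) flush with its rigid rim; underside 8 mm over the bench in the strip. Origin: centre of underside, z up. All three look alike; which is soft is not told. A sound core sinks 0.2 mm per N, the soft one 2.5 mm per N
- reject_tray: fixed square open steel tray, 115 mm by 115 mm outside, 16 mm high on short rubber feet, walls 3 mm thick, inner floor 9 mm above the bench. Origin: centre of its underside
- vortex: small grey vortex mixer with a blue cup on top, 100 mm across, 67 mm high, loose bystander. Origin: centre of its underside
- buffer_bottle: white reagent bottle with a screw cap, 48 mm across, 104 mm high, loose bystander. Origin: centre of its underside
- conical: conical tube lying on its side, 117 mm long, 22 mm thick, loose bystander. Origin: centre of its underside
Not all that is in view belongs to the job. Leave any purple or red look-alike of the tester alone.

How it is judged:
By the outcome, as a careful person would: the job done as asked, in the order asked, and still so for the second after the job is handed in, with the robot touching nothing.
It also fails if it takes over 72 s, if anything falls off the work surface, if the arm or the gripper's body presses on something with over 40 N, if the wrist force passes 120 N, or if a joint passes its speed limit or range.

## Working session

There is one attempt and no reset: what is moved stays moved. The work goes in short steps, Python scripts to look and compute and a shell command to move; the robot and the scene stay as the last step left them, time stands still between calls to the robot, and variables do not carry over. Pictures are saved under pics/ and viewed, at most 10 in all, crops included, and the job is handed in when it is done.

```bash
mkdir -p pics
cat > h.py <<'E'
import numpy as np, cv2
from station import arm
from scipy.spatial.transform import Rotation as R
def grab(name):
    s=arm.get_state(); im=arm.grab_frame(name); c=arm.get_calibration(name)
    if name=='wrist':
        T=np.eye(4); T[:3,:3]=R.from_euler('xyz',s['ee_rot']).as_matrix(); T[:3,3]=s['eef_pos']
        M=T@np.array(c['tool_from_camera'])
    else: M=np.array(c['cam_to_world'])
    return im,c,M
def ray(c,M,u,v):
    d=M[:3,:3]@np.array([(u-c['cx'])/c['fx'],(v-c['cy'])/c['fy'],1]); return M[:3,3],d/np.linalg.norm(d)
def plane(c,M,u,v,z):
    o,d=ray(c,M,u,v); return o+d*(z-o[2])/d[2]
def proj(c,M,p):
    q=np.linalg.inv(M)@np.append(p,1); return np.array([c['fx']*q[0]/q[2]+c['cx'],c['fy']*q[1]/q[2]+c['cy']])
def tri(rays):
    A=np.zeros((3,3));b=np.zeros(3)
    for o,d in rays:
        P=np.eye(3)-np.outer(d,d);A+=P;b+=P@o
    p=np.linalg.solve(A,b)
    return p,[np.linalg.norm((np.eye(3)-np.outer(d,d))@(p-o)) for o,d in rays]
def save(n,im): cv2.imwrite('pics/'+n,cv2.cvtColor(im,cv2.COLOR_RGB2BGR))
E
python3 - <<'E'
from h import *
np.set_printoptions(precision=4,suppress=True)
ims={}
for n in('scene','side','wrist'):
    im,c,M=grab(n); ims[n]=im; np.save('pics/'+n+'0.npy',im); print(n,c['fx'],M)
    save(n+'0.png',im)
save('both.png',cv2.resize(np.hstack([ims['scene'],ims['side']]),(800,300)))
print(arm.get_state())
E
```

```text
scene 351.79681672367815 [[-0.8713 -0.3623  0.331   0.2102]
 [-0.4903  0.615  -0.6176  0.5007]
 [ 0.0202 -0.7004 -0.7135  0.7086]
 [ 0.      0.      0.      1.    ]]
side 347.0072674622613 [[-0.9646 -0.13    0.2295  0.3293]
 [-0.2635  0.4342 -0.8614  0.6703]
 [ 0.0123 -0.8914 -0.4531  0.4237]
 [ 0.      0.      0.      1.    ]]
wrist 314.5274697530513 [[-0.2295 -0.9276 -0.2948  0.2347]
 [-0.9733  0.219   0.0685  0.6382]
 [ 0.001   0.3027 -0.9531  0.3838]
 [ 0.      0.      0.      1.    ]]
{'t': 0.15, 'q': array([ 1.6271,  0.3592,  0.0112, -0.0002, -1.2241, -0.2881]), 'qd': array([-0.0003, -0.0024,  0.0034,  0.0013,  0.0016, -0.0004]), 'joint_efforts': array([ -0.0016, -58.3274,  29.329 ,   7.0012,   0.0088,  -0.0001]), 'eef_pos': array([0.155 , 0.6566, 0.2258]), 'ee_rot': array([ 3.1403, -0.0001, -0.2319]), 'force': array([ 0.6663, -0.0552,  0.1364]), 'moment': array([-0.0426, -0.0344,  0.0087]), 'gripper_force': 0.0, 'width': 0.08781414497085914}
```

View pics/scene0.png

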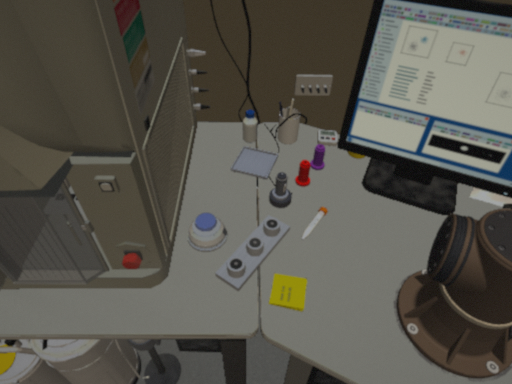

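View pics/side0.png

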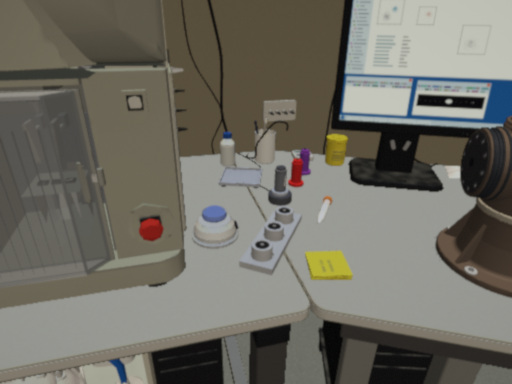

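The scene view shows the mounts at (272,227), (255,245) and (236,266), the tester at (281,185) on its stand, the tray at (255,162), and red and purple look-alikes at (303,173) and (318,157). The side view shows the mounts at (284,214), (274,230) and (262,249), the tester at (280,180), and the tray at (241,177).

Run:
```python
from h import *
np.set_printoptions(precision=4,suppress=True)
cs={n:(arm.get_calibration(n),np.array(arm.get_calibration(n)['cam_to_world'])) for n in('scene','side')}
P={'m1':((272,225),(284,212)),'m2':((255,243),(274,228)),'m3':((236,264),(262,247)),'cap':((282,176),(280,169)),'tray':((255,162),(241,177)),'standbase':((280,201),(280,199)),'red':((304,165),(297,162)),'purple':((320,149),(305,153)),'bottle':((250,116),(228,136)),'vortex':((206,221),(214,214)),'conic':((315,222),(325,209)),'yellow':((289,292),(328,265))}
for k,(a,b) in P.items():
    p,e=tri([ray(*cs['scene'],*a),ray(*cs['side'],*b)]); print(k,p,np.array(e),plane(*cs['scene'],*a,0)[:2])
a=cv2.imread('pics/scene0.png')[130:290,180:340]; cv2.imwrite('pics/sc.png',cv2.resize(a,(600,600),interpolation=cv2.INTER_CUBIC))
```

```text
m1 [ 0.4386 -0.0067  0.0332] [0.0015 0.0015] [ 0.4481 -0.0311]
m2 [0.4478 0.0606 0.0304] [0.0005 0.0005] [0.4579 0.041 ]
m3 [0.456  0.1323 0.0295] [0.0002 0.0002] [0.4665 0.1164]
cap [ 0.4746 -0.126   0.0862] [0.0015 0.0015] [ 0.5094 -0.2121]
tray [ 0.607  -0.2195  0.0073] [0.0012 0.0012] [ 0.6098 -0.2266]
standbase [ 0.4673 -0.1102  0.0098] [0.0021 0.0021] [ 0.4686 -0.118 ]
red [ 0.444  -0.2017  0.0804] [0.0006 0.0006] [ 0.4733 -0.2913]
purple [ 0.4354 -0.2986  0.0731] [0.0005 0.0005] [ 0.4607 -0.3902]
bottle [ 0.6757 -0.3067  0.0994] [0.0009 0.0009] [ 0.7504 -0.4379]
vortex [0.5744 0.0782 0.0533] [0.0007 0.0007] [0.6032 0.044 ]
conic [ 0.3529 -0.0869  0.0122] [0.0001 0.0001] [ 0.3553 -0.0971]
yellow [0.3272 0.1218 0.0056] [0.0014 0.0014] [0.3268 0.1192]
```

View pics/sc.png

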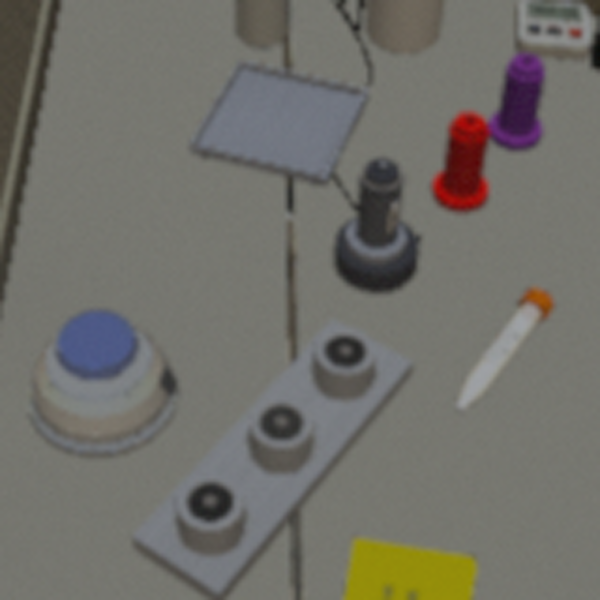

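The crop shows the tester on its stand with the strip below it. The red look-alike stands close on the -y side of the tester, so I'll close the fingers across x. The strip is yawed about -7°. Next I move over the strip.

```bash
python3 -m crank '[{"dx":0.015,"dy":-0.03,"dz":0.005,"twist":-4},{"dx":0.03,"dy":-0.06,"dz":0.01,"twist":-8},{"dx":0.045,"dy":-0.09,"dz":0.02,"twist":-12},{"dx":0.06,"dy":-0.12,"dz":0.02,"twist":-16},{"dx":0.075,"dy":-0.15,"dz":0.03,"twist":-21}]'
python3 -m crank '[{"dx":0.015,"dy":-0.03,"twist":-4},{"dx":0.03,"dy":-0.06,"twist":-8},{"dx":0.045,"dy":-0.09,"twist":-12},{"dx":0.06,"dy":-0.12,"twist":-16},{"dx":0.075,"dy":-0.15,"twist":-21}]'
python3 -m crank '[{"dx":0.015,"dy":-0.03,"twist":-4},{"dx":0.03,"dy":-0.06,"twist":-8},{"dx":0.045,"dy":-0.09,"twist":-12},{"dx":0.06,"dy":-0.12,"twist":-16},{"dx":0.075,"dy":-0.15,"twist":-21}]'
python3 -m crank '[{"dx":0.015,"dy":-0.03,"twist":-4},{"dx":0.03,"dy":-0.06,"twist":-8},{"dx":0.045,"dy":-0.09,"twist":-12},{"dx":0.06,"dy":-0.12,"twist":-16},{"dx":0.075,"dy":-0.15,"twist":-21}]'
python3 - <<'E'
from h import *
im,c,M=grab('wrist'); save('w1.png',im); np.savez('w1.npz',im=im,M=M); print(M.round(3))
E
```

```text
[[-0.229 -0.928 -0.295  0.235]
 [-0.973  0.219  0.069  0.638]
 [ 0.001  0.303 -0.953  0.384]
 [ 0.     0.     0.     1.   ]]invalid input at $[0]: expected keys dx, dy, dz, twist, grip
invalid input at $[0]: expected keys dx, dy, dz, twist, grip
invalid input at $[0]: expected keys dx, dy, dz, twist, grip
invalid input at $[0]: expected keys dx, dy, dz, twist, grip
```

View pics/w1.png

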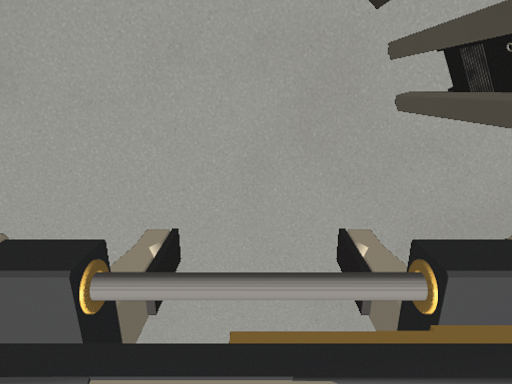

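The arm hasn't moved, because every row needs all five keys. The picture shows the open fingers at the bottom and bare floor behind them. I'll resend the rows with all the keys.

```bash
python3 -m crank '[{"dx":0.015,"dy":-0.03,"dz":0.005,"twist":-4,"grip":1},{"dx":0.03,"dy":-0.06,"dz":0.01,"twist":-8,"grip":1},{"dx":0.045,"dy":-0.09,"dz":0.02,"twist":-12,"grip":1},{"dx":0.06,"dy":-0.12,"dz":0.02,"twist":-16,"grip":1},{"dx":0.075,"dy":-0.15,"dz":0.03,"twist":-21,"grip":1}]'
python3 -m crank '[{"dx":0.015,"dy":-0.03,"dz":0,"twist":-4,"grip":1},{"dx":0.03,"dy":-0.06,"dz":0,"twist":-8,"grip":1},{"dx":0.045,"dy":-0.09,"dz":0,"twist":-12,"grip":1},{"dx":0.06,"dy":-0.12,"dz":0,"twist":-16,"grip":1},{"dx":0.075,"dy":-0.15,"dz":0,"twist":-21,"grip":1}]'
python3 -m crank '[{"dx":0.015,"dy":-0.03,"dz":0,"twist":-4,"grip":1},{"dx":0.03,"dy":-0.06,"dz":0,"twist":-8,"grip":1},{"dx":0.045,"dy":-0.09,"dz":0,"twist":-12,"grip":1},{"dx":0.06,"dy":-0.12,"dz":0,"twist":-16,"grip":1},{"dx":0.075,"dy":-0.15,"dz":0,"twist":-21,"grip":1}]'
python3 -m crank '[{"dx":0.015,"dy":-0.03,"dz":0,"twist":-4,"grip":1},{"dx":0.03,"dy":-0.06,"dz":0,"twist":-8,"grip":1},{"dx":0.045,"dy":-0.09,"dz":0,"twist":-12,"grip":1},{"dx":0.075,"dy":-0.15,"dz":0,"twist":-21,"grip":1},{"dx":0.075,"dy":-0.15,"dz":0,"twist":-21,"grip":1}]'
python3 - <<'E'
from h import *
im,c,M=grab('wrist'); save('w2.png',im); np.savez('w2.npz',im=im,M=M); print(M.round(3))
E
```

```text
t: 0.62
eef_pos: [0.2302, 0.5047, 0.2552]
ee_rot: [3.139, -0.001, -0.601]
force: [-0.2, -0.3, 0.1]
width: 0.0879
gripper_force: 0.0
t: 1.03
eef_pos: [0.3054, 0.3553, 0.2566]
ee_rot: [-3.141, 0.0, -0.968]
force: [0.5, 0.1, 0.6]
width: 0.0877
gripper_force: 0.0
t: 1.45
eef_pos: [0.3803, 0.2053, 0.2568]
ee_rot: [-3.141, 0.001, -1.334]
force: [1.3, 0.3, 0.1]
width: 0.0881
gripper_force: 0.0
t: 1.87
eef_pos: [0.4557, 0.0543, 0.2567]
ee_rot: [-3.141, -0.0, -1.705]
force: [0.3, 0.5, -0.1]
width: 0.0876
gripper_force: 0.0
[[-0.991  0.127  0.041  0.444]
 [ 0.134  0.944  0.301 -0.027]
 [-0.     0.303 -0.953  0.415]
 [ 0.     0.     0.     1.   ]]
```

View pics/w2.png

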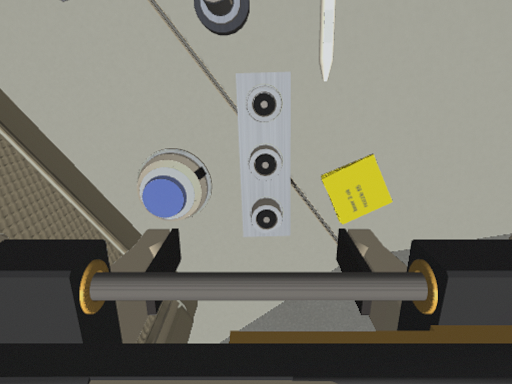

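The strip is in clear view, with mount spots at (264,104), (265,164) and (266,218), and the tester at (220,5) at the top edge. I move towards the tester for a second view.

```bash
python3 -m crank '[{"dx":0.005,"dy":-0.03,"dz":0,"twist":0,"grip":1},{"dx":0.005,"dy":-0.06,"dz":0,"twist":0,"grip":1},{"dx":0.01,"dy":-0.09,"dz":0,"twist":0,"grip":1},{"dx":0.015,"dy":-0.11,"dz":0,"twist":0,"grip":1},{"dx":0.015,"dy":-0.11,"dz":0,"twist":0,"grip":1}]' | head -2
python3 - <<'E'
from h import *
im,c,M=grab('wrist'); save('w3.png',im); np.savez('w3.npz',im=im,M=M); print(M.round(3))
E
```

```text
t: 2.33
eef_pos: [0.4702, -0.0557, 0.2564]
[[-0.992  0.123  0.039  0.459]
 [ 0.129  0.945  0.3   -0.137]
 [ 0.     0.303 -0.953  0.415]
 [ 0.     0.     0.     1.   ]]
```

View pics/w3.png

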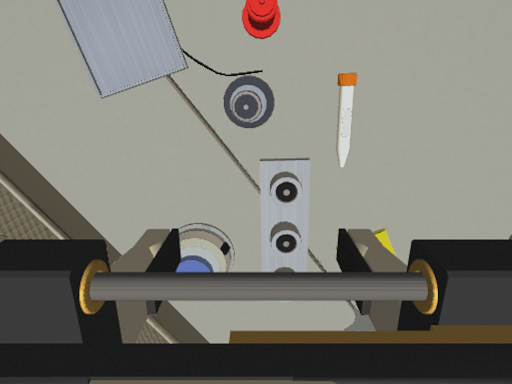

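The second view shows the tester cap at (246,106) inside its foot and stand rings centred near (249,103), mounts at (286,191) and (286,243), and the tray corner at (187,68). I'll find the blobs and triangulate.

```bash
cat > m.py <<'E'
from h import *
np.set_printoptions(precision=4,suppress=True)
c=arm.get_calibration('wrist')
D={n:np.load(n+'.npz') for n in('w2','w3')}
def fit(im,lo,hi,win,amin):
    x,y,X,Y=win; g=cv2.cvtColor(im,cv2.COLOR_RGB2GRAY)
    m=cv2.inRange(g,lo,hi); k=np.zeros_like(m); k[y:Y,x:X]=m[y:Y,x:X]
    cs,_=cv2.findContours(k,cv2.RETR_EXTERNAL,cv2.CHAIN_APPROX_NONE)
    return [(cv2.fitEllipse(q),cv2.contourArea(cv2.convexHull(q))) for q in cs if len(q)>8 and cv2.contourArea(cv2.convexHull(q))>amin]
E
python3 - <<'E'
from m import *
for n,w in(('w2',(240,75,292,232)),('w3',(262,165,308,262))):
    R_=fit(D[n]['im'],0,75,w,60)
    for e,a in sorted(R_,key=lambda r:r[0][0][1]): print(n,np.array(e[0]),np.array(e[1]),a, plane(c,D[n]['M'],*e[0],.038))
im=D['w3']['im']; g=cv2.cvtColor(im,cv2.COLOR_RGB2GRAY)
print(g[103,215:285]); print(g[70:132,249])
for hi in(70,85,100):
    for e,a in fit(im,0,hi,(215,60,285,135),60): print(hi,e,a)
save('t.png',cv2.resize(np.hstack([im[65:135,210:290],np.pad(D['w2']['im'][0:40,185:265],((0,30),(0,0),(0,0)))]),(800,350),interpolation=cv2.INTER_CUBIC))
E
```

```text
w2 [263.7009 104.2269] [21.1574 21.7817] 373.0 [ 0.4402 -0.0091  0.038 ]
w2 [264.9106 164.099 ] [20.1142 20.444 ] 331.5 [0.4478 0.0615 0.038 ]
w2 [266.0155 218.6662] [17.7794 19.5432] 281.5 [0.4556 0.1335 0.038 ]
w3 [285.9867 191.5984] [18.9683 20.3227] 308.0 [ 0.4402 -0.0102  0.038 ]
w3 [285.6003 242.9417] [16.6082 19.3858] 255.0 [0.4481 0.0612 0.038 ]
[163 164 164 163 162 163 163 165 147  66  70  73  74  69  90 134 139 124
 146 115  73  72  75  74  71  70  69  72  71  70  68  68  71  72  72  72
  71  71  74  72  72  70  91 139 154 134 117 166 157 159 152 113  67  70
  69  73  72  69  82 129 167 163 162 163 162 162 161 162 161 162]
[170 100  16  21 149 127  79  70  70  70  72  73  72  69  81 147 162 160
 160 162 116  79 137 156 115  75  70  73  72  73  72  72  72  72  70  70
  62  59  66  70  73  73  72  72  73  73  72  69  88 140 124 119  88  67
  73  71  73  65 146 165 163 163]
70 ((248.6029052734375, 103.90987396240234), (41.4775505065918, 45.0617790222168), 30.49375343322754) 1600.0
70 ((248.08511352539062, 64.0544204711914), (17.493133544921875, 70.010986328125), 80.23841094970703) 129.0
85 ((248.39122009277344, 101.5986557006836), (48.92575454711914, 51.0101432800293), 170.4060821533203) 1996.5
85 ((248.13218688964844, 63.93947219848633), (17.696683883666992, 70.23206329345703), 80.1677474975586) 152.0
100 ((248.42962646484375, 101.5254135131836), (49.4880256652832, 51.33237075805664), 175.91738891601562) 2025.0
100 ((237.36387634277344, 70.96134948730469), (6.769944667816162, 42.70862579345703), 86.57921600341797) 159.0
```

View pics/t.png

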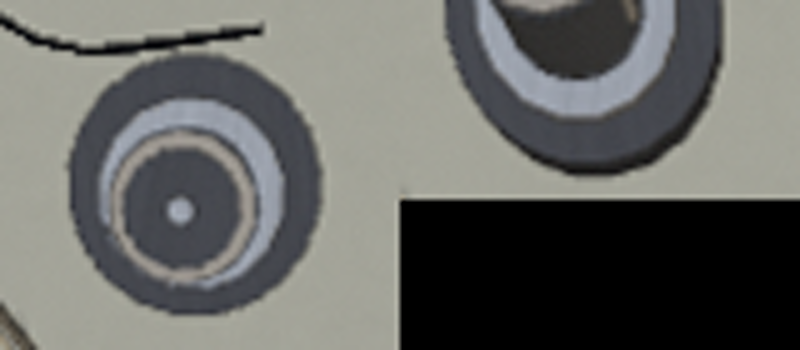

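The crop shows concentric rings with the rod tip at about (246.0,107.0), cap at (246.8,106.4), foot at (248.4,103.6) and stand at (248.4,101.6) in full-image pixels.

Run:
```python
from m import *
M2,M3=D['w2']['M'],D['w3']['M']
for a,b in(((263.7,104.23),(285.99,191.6)),((264.91,164.1),(285.6,242.94))): print('mount',tri([ray(c,M2,*a),ray(c,M3,*b)]))
for n,p,z in(('rod',(246,107),.1),('cap',(246.8,106.4),.095),('foot',(248.4,103.6),.031),('stand',(248.4,101.6),.022)): print(n,plane(c,M3,*p,z))
cs=arm.get_calibration('scene');S=np.array(cs['cam_to_world'])
print('captop h',tri([ray(c,M3,246.8,106.4),ray(cs,S,180+380/3.75,130+164/3.75)]))
cr=[(240,65),(368,93),(327,183),(193,150)]
T=np.array([plane(cs,S,180+x/3.75,130+y/3.75,.016) for x,y in cr]);print(T,T.mean(0),np.linalg.norm(T-np.roll(T,1,0),axis=1))
print('tray corner wrist',[plane(c,M3,x,y,.016) for x,y in((187,68),(103,97))])
print('corner h',tri([ray(c,M3,187,68),ray(cs,S,180+327/3.75,130+183/3.75)]),tri([ray(c,M3,103,97),ray(cs,S,180+193/3.75,130+150/3.75)]))
s=arm.get_state();print(s['eef_pos'],s['ee_rot'],s['t'])
```

```text
mount (array([ 0.4401, -0.009 ,  0.0345]), [np.float64(5.078210220392616e-05), np.float64(5.07821022039951e-05)])
mount (array([0.448 , 0.0617, 0.037 ]), [np.float64(9.73174479707883e-05), np.float64(9.731744797073095e-05)])
rod [ 0.473  -0.1219  0.1   ]
cap [ 0.4723 -0.1221  0.095 ]
foot [ 0.4727 -0.1221  0.031 ]
stand [ 0.4727 -0.124   0.022 ]
captop h (array([ 0.4731, -0.1219,  0.0967]), [np.float64(0.0008440614674949812), np.float64(0.0008440614674951188)])
[[ 0.6657 -0.2542  0.016 ]
 [ 0.5561 -0.2765  0.016 ]
 [ 0.534  -0.1637  0.016 ]
 [ 0.6425 -0.1434  0.016 ]] [ 0.5996 -0.2094  0.016 ] [0.1132 0.1119 0.1149 0.1103]
tray corner wrist [array([ 0.5397, -0.1712,  0.016 ]), array([ 0.6476, -0.1519,  0.016 ])]
corner h (array([ 0.54  , -0.1725,  0.0066]), [np.float64(0.0016007972869132774), np.float64(0.0016007972869131763)]) (array([ 0.6502, -0.1525,  0.0066]), [np.float64(0.0016146763257330976), np.float64(0.001614676325733145)])
[ 0.47   -0.0545  0.2563] [ 3.1411 -0.0002 -1.7008] 2.3833
```

Heights and spacing agree with the text (mount spacing 71.4 mm, cap top 97 mm, against 72 and 95). The tester is at (0.4727, -0.122), so I go down and grip it.

```bash
python3 -m crank '[{"dx":0.0027,"dy":-0.03,"dz":0,"twist":0,"grip":1},{"dx":0.0027,"dy":-0.06,"dz":0,"twist":0,"grip":1},{"dx":0.0027,"dy":-0.0672,"dz":-0.03,"twist":0,"grip":1},{"dx":0.0027,"dy":-0.0672,"dz":-0.06,"twist":0,"grip":1},{"dx":0.0027,"dy":-0.0672,"dz":-0.09,"twist":0,"grip":1}]'
python3 -m crank '[{"dx":0,"dy":0,"dz":-0.03,"twist":0,"grip":1},{"dx":0,"dy":0,"dz":-0.06,"twist":0,"grip":1},{"dx":0,"dy":0,"dz":-0.09,"twist":0,"grip":1},{"dx":0,"dy":0,"dz":-0.114,"twist":0,"grip":1},{"dx":0,"dy":0,"dz":-0.114,"twist":0,"grip":1}]'
python3 - <<'E'
from h import *
im,c,M=grab('wrist'); save('w4.png',im);np.savez('w4.npz',im=im,M=M); s=arm.get_state(); print(s['eef_pos'],s['ee_rot'],s['force'])
E
```

```text
t: 2.8
eef_pos: [0.4729, -0.1202, 0.1659]
ee_rot: [-3.14, 0.001, -1.699]
force: [0.8, 0.5, -0.6]
width: 0.0875
gripper_force: 0.0
t: 3.22
eef_pos: [0.4695, -0.1197, 0.0485]
ee_rot: [3.134, -0.001, -1.698]
force: [-0.3, -0.3, -0.1]
width: 0.0875
gripper_force: 0.0
[ 0.47101288 -0.11980624  0.05086063] [ 3.13654950e+00 -1.23710716e-03 -1.69728105e+00] [-0.00492262  0.00841305  0.35029627]
```

View pics/w4.png

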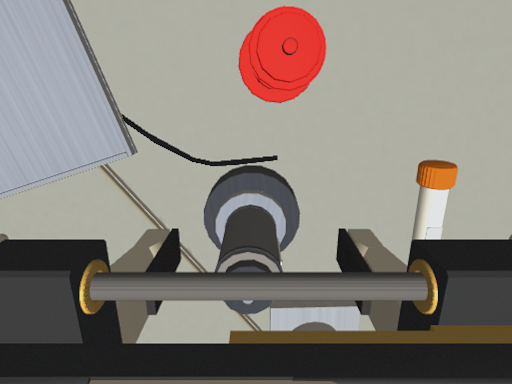

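The tester is centred between the open fingers, and the red look-alike is clear at (285,50). I trim y and close.

```bash
python3 -m crank '[{"dx":0,"dy":-0.0018,"dz":0,"twist":0,"grip":1},{"dx":0,"dy":-0.0018,"dz":0,"twist":0,"grip":-0.1},{"dx":0,"dy":-0.0018,"dz":0,"twist":0,"grip":-0.4},{"dx":0,"dy":-0.0018,"dz":0,"twist":0,"grip":-0.6},{"dx":0,"dy":-0.0018,"dz":0,"twist":0,"grip":-0.6}]' 40
python3 -m crank '[{"dx":0,"dy":0,"dz":0,"twist":0,"grip":-0.6},{"dx":0,"dy":0,"dz":0,"twist":0,"grip":-0.6},{"dx":0,"dy":0,"dz":0,"twist":0,"grip":-0.6},{"dx":0,"dy":0,"dz":0,"twist":0,"grip":-0.6},{"dx":0,"dy":0,"dz":0,"twist":0,"grip":-0.6}]' 40
```

```text
t: 3.68
eef_pos: [0.4734, -0.122, 0.0536]
ee_rot: [-3.14, 0.001, -1.698]
force: [-0.3, 0.1, 0.2]
width: 0.0661
gripper_force: 0.0
t: 4.1
eef_pos: [0.4728, -0.1221, 0.0525]
ee_rot: [3.142, -0.0, -1.698]
force: [0.2, -0.3, 0.6]
width: 0.0331
gripper_force: 0.0
```

```bash
python3 -m crank '[{"dx":0,"dy":0,"dz":0,"twist":0,"grip":-0.6},{"dx":0,"dy":0,"dz":0,"twist":0,"grip":-0.6},{"dx":0,"dy":0,"dz":0,"twist":0,"grip":-0.6},{"dx":0,"dy":0,"dz":0,"twist":0,"grip":-0.6},{"dx":0,"dy":0,"dz":0,"twist":0,"grip":-0.6}]' 40
python3 -m crank '[{"dx":0,"dy":0,"dz":0.01,"twist":0,"grip":-0.6},{"dx":0,"dy":0,"dz":0.02,"twist":0,"grip":-0.6},{"dx":0,"dy":0,"dz":0.03,"twist":0,"grip":-0.6},{"dx":0,"dy":0,"dz":0.03,"twist":0,"grip":-0.6},{"dx":0,"dy":0,"dz":0.03,"twist":0,"grip":-0.6}]' 40
python3 -c "
from station import arm
s=arm.get_state();print(s['eef_pos'],s['ee_rot'],s['moment'])"
```

```text
t: 4.52
eef_pos: [0.4729, -0.1221, 0.0526]
ee_rot: [-3.141, 0.0, -1.698]
force: [1.6, 0.6, -0.3]
width: 0.0292
gripper_force: 40.0
t: 4.93
eef_pos: [0.4727, -0.122, 0.0825]
ee_rot: [-3.141, 0.0, -1.698]
force: [-0.7, -0.3, -3.2]
width: 0.029
gripper_force: 40.0
[ 0.47271784 -0.1219955   0.08254566] [-3.14114893e+00  3.60032189e-04 -1.69804983e+00] [ 0.10090051 -0.01206218  0.00518645]
```

The tester is held, with its foot at TCP z minus 30.6 mm. I carry it over mount 1.

```bash
python3 -m crank '[{"dx":0,"dy":0,"dz":0.012,"twist":0,"grip":-0.6},{"dx":-0.009,"dy":0.03,"dz":0.012,"twist":0,"grip":-0.6},{"dx":-0.018,"dy":0.06,"dz":0.012,"twist":0,"grip":-0.6},{"dx":-0.027,"dy":0.09,"dz":0.012,"twist":0,"grip":-0.6},{"dx":-0.0326,"dy":0.1124,"dz":0.012,"twist":0,"grip":-0.6}]'
python3 -m crank '[{"dx":0,"dy":0,"dz":0,"twist":0,"grip":-0.6},{"dx":0,"dy":0,"dz":0,"twist":0,"grip":-0.6},{"dx":0,"dy":0,"dz":-0.008,"twist":0,"grip":-0.6},{"dx":0,"dy":0,"dz":-0.014,"twist":0,"grip":-0.6},{"dx":0,"dy":0,"dz":-0.014,"twist":0,"grip":-0.6}]'
python3 - <<'E'
from h import *
np.set_printoptions(precision=4,suppress=True)
s=arm.get_state();print(s['eef_pos'],s['ee_rot'],s['force'],s['moment'])
im,c,M=grab('scene'); a=im[150:290,200:320]; im2,_,_=grab('side')
save('s5.png',np.hstack([cv2.resize(a,(400,467),interpolation=cv2.INTER_CUBIC),cv2.resize(im2[130:270,215:335],(400,467),interpolation=cv2.INTER_CUBIC)]))
E
```

```text
t: 5.35
eef_pos: [0.4386, -0.0086, 0.0937]
ee_rot: [3.14, -0.0, -1.699]
force: [0.6, -0.0, -2.0]
width: 0.0295
gripper_force: 40.0
t: 5.77
eef_pos: [0.439, -0.0107, 0.0787]
ee_rot: [3.139, -0.001, -1.699]
force: [-0.8, -0.4, -2.9]
width: 0.0295
gripper_force: 40.0
[ 0.439  -0.0107  0.0787] [ 3.1387 -0.0013 -1.6995] [-0.7734 -0.4106 -2.9162] [ 0.0678  0.0336 -0.018 ]
```

View pics/s5.png

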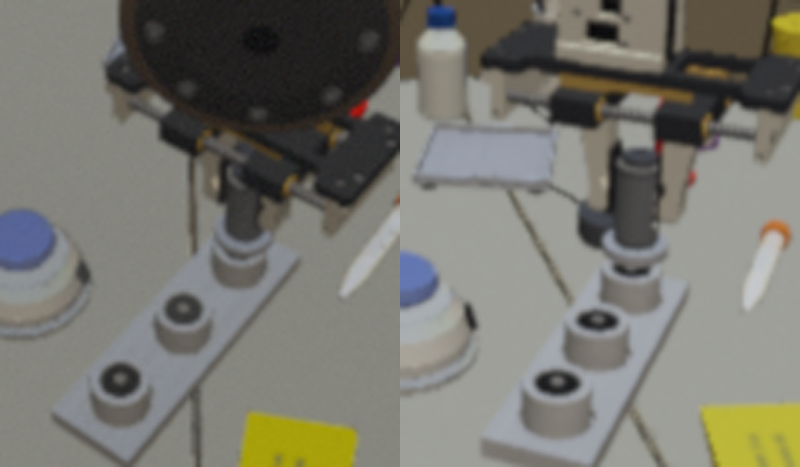

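Both views show the tester hanging upright, concentric with mount 1, the pin just above the core. I press down slowly.

```bash
python3 -m crank '[{"dx":0,"dy":0,"dz":-0.001,"twist":0,"grip":-0.6},{"dx":0,"dy":0,"dz":-0.003,"twist":0,"grip":-0.6},{"dx":0,"dy":0,"dz":-0.005,"twist":0,"grip":-0.6},{"dx":0,"dy":0,"dz":-0.006,"twist":0,"grip":-0.6},{"dx":0,"dy":0,"dz":-0.006,"twist":0,"grip":-0.6}]'
python3 -m crank '[{"dx":0,"dy":0,"dz":-0.001,"twist":0,"grip":-0.6},{"dx":0,"dy":0,"dz":-0.002,"twist":0,"grip":-0.6},{"dx":0,"dy":0,"dz":-0.003,"twist":0,"grip":-0.6},{"dx":0,"dy":0,"dz":-0.004,"twist":0,"grip":-0.6},{"dx":0,"dy":0,"dz":-0.004,"twist":0,"grip":-0.6}]'
python3 -m crank '[{"dx":0,"dy":0,"dz":0,"twist":0,"grip":-0.6},{"dx":0,"dy":0,"dz":-0.0005,"twist":0,"grip":-0.6},{"dx":0,"dy":0,"dz":-0.0005,"twist":0,"grip":-0.6},{"dx":0,"dy":0,"dz":-0.001,"twist":0,"grip":-0.6},{"dx":0,"dy":0,"dz":-0.001,"twist":0,"grip":-0.6}]'
```

```text
t: 6.28
eef_pos: [0.4402, -0.0097, 0.0745]
ee_rot: [-3.142, -0.0, -1.698]
force: [0.3, -0.0, -0.7]
width: 0.0295
gripper_force: 40.0
t: 6.7
eef_pos: [0.4403, -0.0097, 0.0705]
ee_rot: [-3.141, -0.0, -1.698]
force: [0.2, 0.2, 0.7]
width: 0.0294
gripper_force: 40.0
t: 7.12
eef_pos: [0.4403, -0.0096, 0.0696]
ee_rot: [-3.141, 0.0, -1.698]
force: [0.2, -0.4, 0.6]
width: 0.0293
gripper_force: 40.0
```

```bash
python3 -m crank '[{"dx":0,"dy":0,"dz":-0.0003,"twist":0,"grip":-0.6},{"dx":0,"dy":0,"dz":-0.0006,"twist":0,"grip":-0.6},{"dx":0,"dy":0,"dz":-0.0009,"twist":0,"grip":-0.6},{"dx":0,"dy":0,"dz":-0.0009,"twist":0,"grip":-0.6},{"dx":0,"dy":0,"dz":-0.0009,"twist":0,"grip":-0.6}]'
python3 -m crank '[{"dx":0,"dy":0,"dz":-0.0002,"twist":0,"grip":-0.6},{"dx":0,"dy":0,"dz":-0.0002,"twist":0,"grip":-0.6},{"dx":0,"dy":0,"dz":-0.0003,"twist":0,"grip":-0.6},{"dx":0,"dy":0,"dz":-0.0003,"twist":0,"grip":-0.6},{"dx":0,"dy":0,"dz":-0.0003,"twist":0,"grip":-0.6}]'
```

```text
t: 7.53
eef_pos: [0.4402, -0.0097, 0.0687]
ee_rot: [-3.142, -0.0, -1.698]
force: [1.0, -0.8, 0.0]
width: 0.0293
gripper_force: 40.0
t: 7.95
eef_pos: [0.4403, -0.0097, 0.0685]
ee_rot: [-3.141, 0.0, -1.698]
force: [-0.5, -1.5, 2.8]
width: 0.0295
gripper_force: 40.0
```

```bash
python3 -m crank '[{"dx":0,"dy":0,"dz":-0.0002,"twist":0,"grip":-0.6},{"dx":0,"dy":0,"dz":-0.0002,"twist":0,"grip":-0.6},{"dx":0,"dy":0,"dz":-0.0003,"twist":0,"grip":-0.6},{"dx":0,"dy":0,"dz":-0.0003,"twist":0,"grip":-0.6},{"dx":0,"dy":0,"dz":-0.0003,"twist":0,"grip":-0.6}]'
```

```text
t: 8.37
eef_pos: [0.4403, -0.0097, 0.0685]
ee_rot: [-3.141, 0.0, -1.698]
force: [-1.3, -0.1, 8.9]
width: 0.0295
gripper_force: 40.0
```

The foot is seated: z has stopped changing and the load is about 11 N including the tester's weight. I hold for over a second, then retract and go to mount 2.

```bash
for i in 1 2 3; do python3 -m crank '[{"dx":0,"dy":0,"dz":0,"twist":0,"grip":-0.6},{"dx":0,"dy":0,"dz":0,"twist":0,"grip":-0.6},{"dx":0,"dy":0,"dz":0,"twist":0,"grip":-0.6},{"dx":0,"dy":0,"dz":0,"twist":0,"grip":-0.6},{"dx":0,"dy":0,"dz":0,"twist":0,"grip":-0.6}]' | sed -n '2p;4p'; done
python3 -m crank '[{"dx":0,"dy":0,"dz":0.004,"twist":0,"grip":-0.6},{"dx":0,"dy":0,"dz":0.009,"twist":0,"grip":-0.6},{"dx":0,"dy":0,"dz":0.016,"twist":0,"grip":-0.6},{"dx":0,"dy":0,"dz":0.02,"twist":0,"grip":-0.6},{"dx":0,"dy":0,"dz":0.02,"twist":0,"grip":-0.6}]'
python3 -m crank '[{"dx":0.002,"dy":0.02,"dz":0,"twist":0,"grip":-0.6},{"dx":0.005,"dy":0.045,"dz":0,"twist":0,"grip":-0.6},{"dx":0.0077,"dy":0.071,"dz":0,"twist":0,"grip":-0.6},{"dx":0.0077,"dy":0.071,"dz":0,"twist":0,"grip":-0.6},{"dx":0.0077,"dy":0.071,"dz":0,"twist":0,"grip":-0.6}]'
python3 -m crank '[{"dx":0,"dy":0,"dz":-0.003,"twist":0,"grip":-0.6},{"dx":0,"dy":0,"dz":-0.007,"twist":0,"grip":-0.6},{"dx":0,"dy":0,"dz":-0.009,"twist":0,"grip":-0.6},{"dx":0,"dy":0,"dz":-0.009,"twist":0,"grip":-0.6},{"dx":0,"dy":0,"dz":-0.009,"twist":0,"grip":-0.6}]'
```

```text
eef_pos: [0.4403, -0.0097, 0.0685]
force: [-0.8, -0.4, 8.4]
eef_pos: [0.4403, -0.0097, 0.0684]
force: [-2.1, -0.5, 8.6]
eef_pos: [0.4403, -0.0097, 0.0685]
force: [-2.0, -1.0, 7.7]
t: 10.03
eef_pos: [0.4406, -0.0095, 0.089]
ee_rot: [-3.14, 0.001, -1.698]
force: [0.9, 0.1, -2.0]
width: 0.0292
gripper_force: 40.0
t: 10.45
eef_pos: [0.4478, 0.0623, 0.0879]
ee_rot: [3.141, -0.0, -1.696]
force: [-0.5, -0.1, -1.6]
width: 0.0294
gripper_force: 40.0
t: 10.87
eef_pos: [0.4477, 0.0607, 0.0788]
ee_rot: [3.141, -0.0, -1.699]
force: [-0.2, 0.8, -1.7]
width: 0.0294
gripper_force: 40.0
```

```bash
python3 -m crank '[{"dx":0,"dy":0,"dz":-0.001,"twist":0,"grip":-0.6},{"dx":0,"dy":0,"dz":-0.003,"twist":0,"grip":-0.6},{"dx":0,"dy":0,"dz":-0.005,"twist":0,"grip":-0.6},{"dx":0,"dy":0,"dz":-0.006,"twist":0,"grip":-0.6},{"dx":0,"dy":0,"dz":-0.006,"twist":0,"grip":-0.6}]'
python3 -m crank '[{"dx":0,"dy":0,"dz":-0.001,"twist":0,"grip":-0.6},{"dx":0,"dy":0,"dz":-0.002,"twist":0,"grip":-0.6},{"dx":0,"dy":0,"dz":-0.003,"twist":0,"grip":-0.6},{"dx":0,"dy":0,"dz":-0.003,"twist":0,"grip":-0.6},{"dx":0,"dy":0,"dz":-0.003,"twist":0,"grip":-0.6}]'
python3 -m crank '[{"dx":0,"dy":0,"dz":-0.0003,"twist":0,"grip":-0.6},{"dx":0,"dy":0,"dz":-0.0006,"twist":0,"grip":-0.6},{"dx":0,"dy":0,"dz":-0.0009,"twist":0,"grip":-0.6},{"dx":0,"dy":0,"dz":-0.0009,"twist":0,"grip":-0.6},{"dx":0,"dy":0,"dz":-0.0009,"twist":0,"grip":-0.6}]'
```

```text
t: 11.28
eef_pos: [0.4481, 0.0613, 0.0731]
ee_rot: [-3.141, -0.0, -1.698]
force: [0.9, -1.2, 1.9]
width: 0.0292
gripper_force: 40.0
t: 11.7
eef_pos: [0.4481, 0.0614, 0.0702]
ee_rot: [-3.141, 0.0, -1.698]
force: [0.1, -1.5, 5.1]
width: 0.0292
gripper_force: 40.0
t: 12.12
eef_pos: [0.4481, 0.0614, 0.0693]
ee_rot: [-3.141, 0.0, -1.698]
force: [-0.0, -1.1, 5.9]
width: 0.0292
gripper_force: 40.0
```

```bash
python3 -m crank '[{"dx":0,"dy":0,"dz":-0.0003,"twist":0,"grip":-0.6},{"dx":0,"dy":0,"dz":-0.0006,"twist":0,"grip":-0.6},{"dx":0,"dy":0,"dz":-0.0009,"twist":0,"grip":-0.6},{"dx":0,"dy":0,"dz":-0.0009,"twist":0,"grip":-0.6},{"dx":0,"dy":0,"dz":-0.0009,"twist":0,"grip":-0.6}]'
python3 -m crank '[{"dx":0,"dy":0,"dz":-0.0002,"twist":0,"grip":-0.6},{"dx":0,"dy":0,"dz":-0.0002,"twist":0,"grip":-0.6},{"dx":0,"dy":0,"dz":-0.0002,"twist":0,"grip":-0.6},{"dx":0,"dy":0,"dz":-0.0002,"twist":0,"grip":-0.6},{"dx":0,"dy":0,"dz":-0.0002,"twist":0,"grip":-0.6}]'
```

```text
t: 12.53
eef_pos: [0.4481, 0.0614, 0.0685]
ee_rot: [-3.141, 0.0, -1.698]
force: [-0.6, -1.7, 6.8]
width: 0.0292
gripper_force: 40.0
t: 12.95
eef_pos: [0.4481, 0.0614, 0.0685]
ee_rot: [-3.141, 0.0, -1.698]
force: [-1.0, -2.4, 9.3]
width: 0.0293
gripper_force: 40.0
```

Mount 2 is sound: 8 N on the pin before the foot seated. I hold, then press mount 3 the same way.

```bash
for i in 1 2 3; do python3 -m crank '[{"dx":0,"dy":0,"dz":0,"twist":0,"grip":-0.6},{"dx":0,"dy":0,"dz":0,"twist":0,"grip":-0.6},{"dx":0,"dy":0,"dz":0,"twist":0,"grip":-0.6},{"dx":0,"dy":0,"dz":0,"twist":0,"grip":-0.6},{"dx":0,"dy":0,"dz":0,"twist":0,"grip":-0.6}]' | sed -n '2p;4p'; done
python3 -m crank '[{"dx":0,"dy":0,"dz":0.004,"twist":0,"grip":-0.6},{"dx":0,"dy":0,"dz":0.009,"twist":0,"grip":-0.6},{"dx":0,"dy":0,"dz":0.016,"twist":0,"grip":-0.6},{"dx":0,"dy":0,"dz":0.02,"twist":0,"grip":-0.6},{"dx":0,"dy":0,"dz":0.02,"twist":0,"grip":-0.6}]' | sed -n '2p;4p'
python3 -m crank '[{"dx":0.002,"dy":0.02,"dz":0,"twist":0,"grip":-0.6},{"dx":0.005,"dy":0.045,"dz":0,"twist":0,"grip":-0.6},{"dx":0.0077,"dy":0.072,"dz":0,"twist":0,"grip":-0.6},{"dx":0.0077,"dy":0.072,"dz":0,"twist":0,"grip":-0.6},{"dx":0.0077,"dy":0.072,"dz":0,"twist":0,"grip":-0.6}]' | sed -n '2p;4p'
python3 -m crank '[{"dx":0,"dy":0,"dz":-0.003,"twist":0,"grip":-0.6},{"dx":0,"dy":0,"dz":-0.007,"twist":0,"grip":-0.6},{"dx":0,"dy":0,"dz":-0.009,"twist":0,"grip":-0.6},{"dx":0,"dy":0,"dz":-0.009,"twist":0,"grip":-0.6},{"dx":0,"dy":0,"dz":-0.009,"twist":0,"grip":-0.6}]' | sed -n '2p;4p'
python3 -m crank '[{"dx":0,"dy":0,"dz":-0.001,"twist":0,"grip":-0.6},{"dx":0,"dy":0,"dz":-0.003,"twist":0,"grip":-0.6},{"dx":0,"dy":0,"dz":-0.005,"twist":0,"grip":-0.6},{"dx":0,"dy":0,"dz":-0.006,"twist":0,"grip":-0.6},{"dx":0,"dy":0,"dz":-0.006,"twist":0,"grip":-0.6}]' | sed -n '2p;4p'
python3 -m crank '[{"dx":0,"dy":0,"dz":-0.001,"twist":0,"grip":-0.6},{"dx":0,"dy":0,"dz":-0.002,"twist":0,"grip":-0.6},{"dx":0,"dy":0,"dz":-0.0035,"twist":0,"grip":-0.6},{"dx":0,"dy":0,"dz":-0.0039,"twist":0,"grip":-0.6},{"dx":0,"dy":0,"dz":-0.0039,"twist":0,"grip":-0.6}]'
```

```text
eef_pos: [0.4481, 0.0613, 0.0685]
force: [-1.0, -2.3, 9.1]
eef_pos: [0.4481, 0.0614, 0.0685]
force: [-0.6, -1.0, 8.9]
eef_pos: [0.4481, 0.0614, 0.0685]
force: [-1.4, -1.7, 10.0]
eef_pos: [0.4481, 0.0616, 0.0888]
force: [0.1, 0.6, -1.2]
eef_pos: [0.4554, 0.1343, 0.0877]
force: [0.3, -0.8, -2.5]
eef_pos: [0.4554, 0.1327, 0.0788]
force: [-0.2, 0.1, -0.9]
eef_pos: [0.4558, 0.1333, 0.0731]
force: [-0.1, -1.2, 2.7]
t: 16.28
eef_pos: [0.4558, 0.1334, 0.0693]
ee_rot: [-3.141, 0.0, -1.698]
force: [0.0, -1.5, 5.2]
width: 0.0295
gripper_force: 40.0
```

Mount 3 is sound too. I seat the foot fully and hold.

```bash
python3 -m crank '[{"dx":0,"dy":0,"dz":-0.0003,"twist":0,"grip":-0.6},{"dx":0,"dy":0,"dz":-0.0006,"twist":0,"grip":-0.6},{"dx":0,"dy":0,"dz":-0.0009,"twist":0,"grip":-0.6},{"dx":0,"dy":0,"dz":-0.0011,"twist":0,"grip":-0.6},{"dx":0,"dy":0,"dz":-0.0011,"twist":0,"grip":-0.6}]' | sed -n '2p;4p'
for i in 1 2 3; do python3 -m crank '[{"dx":0,"dy":0,"dz":0,"twist":0,"grip":-0.6},{"dx":0,"dy":0,"dz":0,"twist":0,"grip":-0.6},{"dx":0,"dy":0,"dz":0,"twist":0,"grip":-0.6},{"dx":0,"dy":0,"dz":0,"twist":0,"grip":-0.6},{"dx":0,"dy":0,"dz":0,"twist":0,"grip":-0.6}]' | sed -n '2p;4p'; done
```

```text
eef_pos: [0.4558, 0.1334, 0.0685]
force: [-0.6, -1.3, 9.1]
eef_pos: [0.4559, 0.1334, 0.0685]
force: [-1.0, -1.3, 7.9]
eef_pos: [0.4559, 0.1334, 0.0685]
force: [-1.0, -1.7, 7.4]
eef_pos: [0.4558, 0.1334, 0.0685]
force: [-1.3, -2.0, 7.6]
```

All three are tested, and mount_1 (y ≈ -0.01) is the soft one: 2.6 N against 7–8 N. I return the tester to its stand.

```bash
python3 -m crank '[{"dx":0,"dy":0,"dz":0.005,"twist":0,"grip":-0.6},{"dx":0,"dy":0,"dz":0.013,"twist":0,"grip":-0.6},{"dx":0,"dy":0,"dz":0.026,"twist":0,"grip":-0.6},{"dx":0.002,"dy":-0.025,"dz":0.026,"twist":0,"grip":-0.6},{"dx":0.004,"dy":-0.055,"dz":0.026,"twist":0,"grip":-0.6}]' | sed -n '2p;4p'
python3 -m crank '[{"dx":0.002,"dy":-0.035,"dz":0,"twist":0,"grip":-0.6},{"dx":0.005,"dy":-0.07,"dz":0,"twist":0,"grip":-0.6},{"dx":0.007,"dy":-0.105,"dz":0,"twist":0,"grip":-0.6},{"dx":0.01,"dy":-0.14,"dz":0,"twist":0,"grip":-0.6},{"dx":0.012,"dy":-0.175,"dz":0,"twist":0,"grip":-0.6}]' | sed -n '2p;4p'
python3 -m crank '[{"dx":0.0009,"dy":-0.0254,"dz":0,"twist":0,"grip":-0.6},{"dx":0.0009,"dy":-0.0254,"dz":0,"twist":0,"grip":-0.6},{"dx":0.0009,"dy":-0.0254,"dz":0,"twist":0,"grip":-0.6},{"dx":0.0009,"dy":-0.0254,"dz":-0.008,"twist":0,"grip":-0.6},{"dx":0.0009,"dy":-0.0254,"dz":-0.008,"twist":0,"grip":-0.6}]'
```

```text
eef_pos: [0.4601, 0.0794, 0.095]
force: [0.4, -0.2, -1.8]
eef_pos: [0.4712, -0.098, 0.0943]
force: [0.9, -0.3, -1.6]
t: 19.2
eef_pos: [0.4716, -0.1213, 0.0848]
ee_rot: [3.14, 0.0, -1.698]
force: [-1.0, 0.3, -2.5]
width: 0.0296
gripper_force: 40.0
```

```bash
python3 -m crank '[{"dx":0,"dy":0,"dz":-0.008,"twist":0,"grip":-0.6},{"dx":0,"dy":0,"dz":-0.018,"twist":0,"grip":-0.6},{"dx":0,"dy":0,"dz":-0.027,"twist":0,"grip":-0.6},{"dx":0,"dy":0,"dz":-0.03,"twist":0,"grip":-0.6},{"dx":0,"dy":0,"dz":-0.03,"twist":0,"grip":-0.6}]' | sed -n '2p;4p'
python3 -m crank '[{"dx":0,"dy":0,"dz":-0.0005,"twist":0,"grip":-0.6},{"dx":0,"dy":0,"dz":-0.001,"twist":0,"grip":-0.6},{"dx":0,"dy":0,"dz":-0.0015,"twist":0,"grip":-0.6},{"dx":0,"dy":0,"dz":-0.002,"twist":0,"grip":-0.6},{"dx":0,"dy":0,"dz":-0.002,"twist":0,"grip":-0.6}]' | sed -n '2p;4p'
```

```text
eef_pos: [0.4717, -0.1217, 0.0549]
force: [-0.2, -0.2, -2.1]
eef_pos: [0.4726, -0.1221, 0.0542]
force: [-0.1, 1.1, -2.4]
```

```bash
python3 -m crank '[{"dx":0,"dy":0,"dz":-0.0005,"twist":0,"grip":-0.6},{"dx":0,"dy":0,"dz":-0.001,"twist":0,"grip":-0.6},{"dx":0,"dy":0,"dz":-0.0015,"twist":0,"grip":-0.6},{"dx":0,"dy":0,"dz":-0.0018,"twist":0,"grip":-0.6},{"dx":0,"dy":0,"dz":-0.0018,"twist":0,"grip":-0.6}]' | sed -n '2p;4p'
```

```text
eef_pos: [0.4726, -0.1221, 0.0525]
force: [-2.2, 0.1, 2.7]
```

The foot is on the stand. I release and go straight up.

```bash
python3 -m crank '[{"dx":0,"dy":0,"dz":0,"twist":0,"grip":-0.2},{"dx":0,"dy":0,"dz":0,"twist":0,"grip":0},{"dx":0,"dy":0,"dz":0,"twist":0,"grip":0.3},{"dx":0,"dy":0,"dz":0,"twist":0,"grip":0.5},{"dx":0,"dy":0,"dz":0,"twist":0,"grip":0.5}]'
python3 -m crank '[{"dx":0,"dy":0,"dz":0,"twist":0,"grip":0.5},{"dx":0,"dy":0,"dz":0,"twist":0,"grip":0.5},{"dx":0,"dy":0,"dz":0.02,"twist":0,"grip":0.5},{"dx":0,"dy":0,"dz":0.05,"twist":0,"grip":0.5},{"dx":0,"dy":0,"dz":0.09,"twist":0,"grip":0.5}]'
python3 -m crank '[{"dx":0,"dy":0.0,"dz":0.04,"twist":0,"grip":0.5},{"dx":-0.009,"dy":0.03,"dz":0.08,"twist":0,"grip":0.5},{"dx":-0.018,"dy":0.06,"dz":0.1,"twist":0,"grip":0.5},{"dx":-0.018,"dy":0.066,"dz":0.1,"twist":0,"grip":0.5},{"dx":-0.018,"dy":0.066,"dz":0.1,"twist":0,"grip":0.5}]'
python3 - <<'E'
from h import *
im,c,M=grab('wrist'); save('w6.png',im);np.savez('w6.npz',im=im,M=M)
E
```

```text
t: 20.87
eef_pos: [0.4725, -0.1221, 0.0522]
ee_rot: [3.142, -0.0, -1.698]
force: [0.4, -0.8, -0.6]
width: 0.0561
gripper_force: 0.0
t: 21.28
eef_pos: [0.4705, -0.1222, 0.1411]
ee_rot: [3.136, -0.001, -1.698]
force: [2.0, 0.9, 0.3]
width: 0.0655
gripper_force: 0.0
t: 21.7
eef_pos: [0.4551, -0.0542, 0.2445]
ee_rot: [-3.137, 0.002, -1.696]
force: [0.3, 0.0, -0.6]
width: 0.0659
gripper_force: 0.0
```

View pics/w6.png

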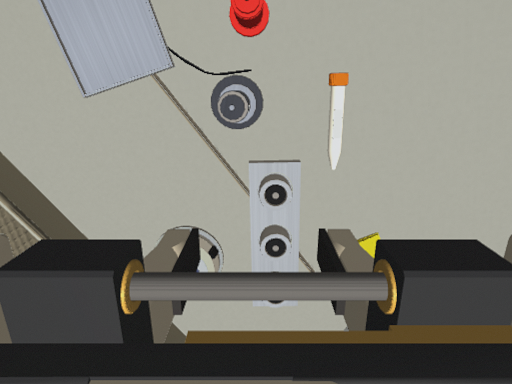

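The picture shows the tester upright and concentric on its stand at (235,103), and the mounts in place. Now I pick mount_1.

```bash
python3 -m crank '[{"dx":-0.0144,"dy":0.0463,"dz":0,"twist":0,"grip":0.5},{"dx":-0.0144,"dy":0.0463,"dz":-0.03,"twist":0,"grip":0.5},{"dx":-0.0144,"dy":0.0463,"dz":-0.06,"twist":0,"grip":0.5},{"dx":-0.0144,"dy":0.0463,"dz":-0.1,"twist":0,"grip":0.5},{"dx":-0.0144,"dy":0.0463,"dz":-0.14,"twist":0,"grip":0.5}]' 30
python3 -m crank '[{"dx":0,"dy":0,"dz":-0.02,"twist":0,"grip":0.5},{"dx":0,"dy":0,"dz":-0.03,"twist":0,"grip":0.5},{"dx":0,"dy":0,"dz":-0.04,"twist":0,"grip":0.5},{"dx":0,"dy":0,"dz":-0.04,"twist":0,"grip":0.5},{"dx":0,"dy":0,"dz":-0.04,"twist":0,"grip":0.5}]' | sed -n '2p;3p'
```

```text
t: 22.17
eef_pos: [0.4398, -0.0102, 0.1005]
ee_rot: [-3.141, 0.0, -1.698]
force: [0.7, 0.4, -0.6]
width: 0.066
gripper_force: 0.0
eef_pos: [0.4392, -0.0107, 0.0611]
ee_rot: [3.139, -0.002, -1.699]
```

```bash
python3 -m crank '[{"dx":0,"dy":0,"dz":-0.015,"twist":0,"grip":0.5},{"dx":0,"dy":0,"dz":-0.03,"twist":0,"grip":0.5},{"dx":0,"dy":0,"dz":-0.04,"twist":0,"grip":0.5},{"dx":0,"dy":0,"dz":-0.042,"twist":0,"grip":0.5},{"dx":0,"dy":0,"dz":-0.042,"twist":0,"grip":0.5}]' | sed -n '2p;4p'
python3 -m crank '[{"dx":0,"dy":0,"dz":0,"twist":0,"grip":0.5},{"dx":0,"dy":0,"dz":0,"twist":0,"grip":0.2},{"dx":0,"dy":0,"dz":0,"twist":0,"grip":0},{"dx":0,"dy":0,"dz":0,"twist":0,"grip":-0.3},{"dx":0,"dy":0,"dz":0,"twist":0,"grip":-0.3}]' 30
python3 -m crank '[{"dx":0,"dy":0,"dz":0,"twist":0,"grip":-0.3},{"dx":0,"dy":0,"dz":0,"twist":0,"grip":-0.3},{"dx":0,"dy":0,"dz":0,"twist":0,"grip":-0.3},{"dx":0,"dy":0,"dz":0,"twist":0,"grip":-0.3},{"dx":0,"dy":0,"dz":0,"twist":0,"grip":-0.3}]' 30
```

```text
eef_pos: [0.44, -0.0101, 0.0202]
force: [0.2, 0.9, 1.0]
t: 23.42
eef_pos: [0.4403, -0.0097, 0.0207]
ee_rot: [-3.141, 0.0, -1.698]
force: [-0.2, -0.7, 0.5]
width: 0.0447
gripper_force: 0.0
t: 23.83
eef_pos: [0.4403, -0.0097, 0.0206]
ee_rot: [-3.141, 0.0, -1.698]
force: [-2.1, 0.6, 7.0]
width: 0.0407
gripper_force: 30.0
```

```bash
python3 -m crank '[{"dx":0,"dy":0,"dz":0.008,"twist":0,"grip":-0.3},{"dx":0,"dy":0,"dz":0.025,"twist":0,"grip":-0.3},{"dx":0,"dy":0,"dz":0.06,"twist":0,"grip":-0.3},{"dx":0,"dy":0,"dz":0.095,"twist":0,"grip":-0.3},{"dx":0,"dy":0,"dz":0.13,"twist":0,"grip":-0.3}]'
python3 -m crank '[{"dx":0.02,"dy":-0.024,"dz":0,"twist":0,"grip":-0.3},{"dx":0.04,"dy":-0.048,"dz":0,"twist":0,"grip":-0.3},{"dx":0.06,"dy":-0.072,"dz":0,"twist":0,"grip":-0.3},{"dx":0.08,"dy":-0.097,"dz":0,"twist":0,"grip":-0.3},{"dx":0.1,"dy":-0.122,"dz":0,"twist":0,"grip":-0.3}]' | sed -n '2p;4,6p'
python3 -m crank '[{"dx":0.02,"dy":-0.024,"dz":0,"twist":0,"grip":-0.3},{"dx":0.04,"dy":-0.048,"dz":0,"twist":0,"grip":-0.3},{"dx":0.0548,"dy":-0.071,"dz":0,"twist":0,"grip":-0.3},{"dx":0.0548,"dy":-0.071,"dz":0,"twist":0,"grip":-0.3},{"dx":0.0548,"dy":-0.071,"dz":0,"twist":0,"grip":-0.3}]' | sed -n '2p;4,6p'
python3 - <<'E'
from h import *
im,c,M=grab('wrist'); np.savez('w7.npz',im=im,M=M); save('w7.png',im)
np.set_printoptions(precision=4,suppress=True)
g=cv2.cvtColor(im,cv2.COLOR_RGB2HSV)
# tray: bluish light grey
m=cv2.inRange(g,(95,18,90),(130,90,220)); m=cv2.morphologyEx(m,cv2.MORPH_OPEN,np.ones((5,5)))
cs,_=cv2.findContours(m,cv2.RETR_EXTERNAL,cv2.CHAIN_APPROX_NONE)
for q in sorted(cs,key=cv2.contourArea)[-4:]:
    b=cv2.boxPoints(cv2.minAreaRect(q)); print(cv2.contourArea(q),b.ravel()); print(np.array([plane(c,M,*p,.016)[:2] for p in b]))
E
```

```text
t: 24.25
eef_pos: [0.4392, -0.0101, 0.1519]
ee_rot: [3.14, -0.001, -1.698]
force: [0.8, 0.9, -1.0]
width: 0.0401
gripper_force: 30.0
eef_pos: [0.5405, -0.133, 0.1507]
force: [0.6, 1.4, -0.9]
width: 0.0403
gripper_force: 30.0
eef_pos: [0.5946, -0.2039, 0.1494]
force: [-1.2, -0.0, -1.1]
width: 0.0404
gripper_force: 30.0
73.5 [391. 215. 402. 215. 402. 223. 391. 223.]
[[ 0.467  -0.1488]
 [ 0.4561 -0.1474]
 [ 0.4561 -0.1386]
 [ 0.4671 -0.14  ]]
145.0 [367.8966 220.7586 387.8104 212.2241 391.5345 220.9138 371.6207 229.4483]
[[ 0.4901 -0.1455]
 [ 0.4702 -0.1522]
 [ 0.4665 -0.1423]
 [ 0.4866 -0.1354]]
237.0 [376. 227. 411. 227. 411. 239. 376. 239.]
[[ 0.4821 -0.1376]
 [ 0.447  -0.133 ]
 [ 0.4467 -0.1194]
 [ 0.4823 -0.124 ]]
11689.0 [168.3838 124.4973 280.3946  90.0324 313.4109 197.3351 201.4    231.8   ]
[[ 0.6685 -0.2649]
 [ 0.5639 -0.2816]
 [ 0.5426 -0.1775]
 [ 0.6583 -0.1552]]
```

The tray centre re-measures at about (0.606, -0.22), so my target lies well inside it. I lower the mount.

```bash
python3 -m crank '[{"dx":0,"dy":0,"dz":-0.03,"twist":0,"grip":-0.3},{"dx":0,"dy":0,"dz":-0.06,"twist":0,"grip":-0.3},{"dx":0,"dy":0,"dz":-0.09,"twist":0,"grip":-0.3},{"dx":0,"dy":0,"dz":-0.115,"twist":0,"grip":-0.3},{"dx":0,"dy":0,"dz":-0.12,"twist":0,"grip":-0.3}]' | sed -n '2p;4p'
python3 -m crank '[{"dx":0,"dy":0,"dz":0,"twist":0,"grip":-0.3},{"dx":0,"dy":0,"dz":-0.002,"twist":0,"grip":-0.3},{"dx":0,"dy":0,"dz":-0.004,"twist":0,"grip":-0.3},{"dx":0,"dy":0,"dz":-0.006,"twist":0,"grip":-0.3},{"dx":0,"dy":0,"dz":-0.006,"twist":0,"grip":-0.3}]' | sed -n '2p;4p'
python3 -m crank '[{"dx":0,"dy":0,"dz":-0.0005,"twist":0,"grip":-0.3},{"dx":0,"dy":0,"dz":-0.001,"twist":0,"grip":-0.3},{"dx":0,"dy":0,"dz":-0.0015,"twist":0,"grip":-0.3},{"dx":0,"dy":0,"dz":-0.0015,"twist":0,"grip":-0.3},{"dx":0,"dy":0,"dz":-0.0015,"twist":0,"grip":-0.3}]' | sed -n '2p;4p'
```

```text
eef_pos: [0.5913, -0.2013, 0.0264]
force: [-0.6, -0.0, -1.4]
eef_pos: [0.5954, -0.2027, 0.0253]
force: [0.3, -0.1, -1.3]
eef_pos: [0.5948, -0.2028, 0.0228]
force: [0.2, -0.8, -1.1]
```

```bash
python3 -m crank '[{"dx":0,"dy":0,"dz":-0.0005,"twist":0,"grip":-0.3},{"dx":0,"dy":0,"dz":-0.001,"twist":0,"grip":-0.3},{"dx":0,"dy":0,"dz":-0.0012,"twist":0,"grip":-0.3},{"dx":0,"dy":0,"dz":-0.0012,"twist":0,"grip":-0.3},{"dx":0,"dy":0,"dz":-0.0012,"twist":0,"grip":-0.3}]' | sed -n '2p;4p'
```

```text
eef_pos: [0.5949, -0.2028, 0.0217]
force: [-0.5, 0.5, 0.8]
```

It has just touched the tray floor. I release and go up.

```bash
python3 -m crank '[{"dx":0,"dy":0,"dz":0,"twist":0,"grip":0.1},{"dx":0,"dy":0,"dz":0,"twist":0,"grip":0.3},{"dx":0,"dy":0,"dz":0,"twist":0,"grip":0.4},{"dx":0,"dy":0,"dz":0,"twist":0,"grip":0.4},{"dx":0,"dy":0,"dz":0,"twist":0,"grip":0.4}]'
python3 -m crank '[{"dx":0,"dy":0,"dz":0.01,"twist":0,"grip":0.4},{"dx":0,"dy":0,"dz":0.03,"twist":0,"grip":0.4},{"dx":0,"dy":0,"dz":0.06,"twist":0,"grip":0.4},{"dx":0,"dy":0,"dz":0.1,"twist":0,"grip":0.4},{"dx":0,"dy":0,"dz":0.14,"twist":0,"grip":0.4}]'
python3 -m crank '[{"dx":0,"dy":0.02,"dz":0.02,"twist":0,"grip":0.4},{"dx":-0.02,"dy":0.05,"dz":0.05,"twist":0,"grip":0.4},{"dx":-0.05,"dy":0.08,"dz":0.08,"twist":0,"grip":0.4},{"dx":-0.07,"dy":0.11,"dz":0.1,"twist":0,"grip":0.4},{"dx":-0.07,"dy":0.11,"dz":0.1,"twist":0,"grip":0.4}]'
python3 - <<'E'
from m import *
im,c,M=grab('wrist'); save('w8.png',im)
for e,a in fit(im,0,78,(0,0,512,250),60):
    if a<6000: print(np.array(e[0]),np.array(e[1]),a,plane(c,M,*e[0],.038),plane(c,M,*e[0],.031))
E
```

```text
t: 27.22
eef_pos: [0.5949, -0.2028, 0.0216]
ee_rot: [-3.142, 0.0, -1.698]
force: [-0.0, -0.2, -0.3]
width: 0.0606
gripper_force: 0.0
t: 27.63
eef_pos: [0.5941, -0.2028, 0.1632]
ee_rot: [3.14, -0.0, -1.698]
force: [1.2, -1.2, 0.2]
width: 0.0616
gripper_force: 0.0
t: 28.05
eef_pos: [0.5238, -0.0909, 0.2663]
ee_rot: [-3.136, 0.002, -1.697]
force: [0.9, -0.6, 0.4]
width: 0.0617
gripper_force: 0.0
[421.5328 244.5524] [  9.5836 176.088 ] 959.0 [0.3189 0.0565 0.038 ] [0.3154 0.0607 0.031 ]
[320.2102 241.3532] [15.1839 23.4475] 243.5 [0.4554 0.0348 0.038 ] [0.4544 0.0386 0.031 ]
[196.0169 241.3208] [13.6033 23.6832] 219.5 [0.6233 0.0141 0.038 ] [0.6253 0.0175 0.031 ]
[303.6615 132.9823] [20.4433 20.6407] 340.0 [ 0.4658 -0.1141  0.038 ] [ 0.4649 -0.1131  0.031 ]
[297.9574 127.024 ] [22.5706 22.7961] 214.5 [ 0.472  -0.1222  0.038 ] [ 0.4713 -0.1212  0.031 ]
[295.8159 124.3884] [43.9968 46.1098] 1737.0 [ 0.4743 -0.1256  0.038 ] [ 0.4736 -0.1248  0.031 ]
[266.1552 105.3355] [19.2323 39.5183] 658.0 [ 0.5073 -0.1522  0.038 ] [ 0.5072 -0.1519  0.031 ]
[186.2548  70.2975] [21.5307 23.7818] 416.5 [ 0.594  -0.2026  0.038 ] [ 0.5955 -0.2031  0.031 ]
[310.4597  44.7148] [20.8172 24.3946] 289.0 [ 0.4501 -0.2115  0.038 ] [ 0.449  -0.2122  0.031 ]
[488.637   16.7296] [38.0637 51.016 ] 1448.0 [ 0.255  -0.2149  0.038 ] [ 0.2503 -0.2157  0.031 ]
```

The mount's core shows upright at (0.594, -0.203) at rim height in the tray, and the tester rings are concentric on the stand. I hand in.

```bash
python3 -c "
from station import arm
print(arm.job_done())"
```

```text
the job is handed in; nothing more can be done
None
```

I handed the job in at about 28 s: mount_1 was the soft one (about 2.6 N on the pin, against 7–8 N for the others) and now stands upright in the tray, the tester is back on its stand, and mounts 2 and 3 were left in their pockets; the hand-in gave no verdict.

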